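# Feel out the release notch and open the beam shutter

## Task

Open the beam shutter of the low black enclosure with its hidden release: touch the ledge along the enclosure's near edge at the ledge's left end (as seen from the robot) and run a fingertip along the ledge to the right, lightly pressing down, until it finds the notch. Then press the key inside the notch fully down, so that it stays down and the shutter vane swings aside, and draw back clear. Press only the key: do not touch the shutter itself, and do not pick up or move any of the things lying about.

Things in the scene. Friction and masses are not known exactly. Their poses are not given: they have to be found in the camera images.
- enclosure: low black enclosure fixed to the table, 200 mm deep (its x) and 375 mm long (its y, -195 to +180 mm), deck 80 mm above the table, fins to 85. Origin on the table under it; -x side faces the robot, y points to the robot's left. Along its near edge (x -100 to -50 mm) runs a level grey metal ledge, top 60 mm above the table, open in front; deck behind and end blocks left and right stand 20 mm above it
- ledge_left (a point): left end of the ledge, on its top surface, half-way across its 50 mm width, against the left end block; axes as the enclosure's. The ledge is flat but for one notch at a place not given, 44 mm long (along y), cut across the whole ledge and open to the front; its centre lies 95 to 185 mm right of this point
- ledge_right (a point): right end of the ledge, on its top surface, half-way across its width, against the right end block, 225 mm from the left end; axes as the enclosure's
- ledge_start: the first 30 mm of the ledge from its left end, where the sweep begins; origin 30 mm below the middle of its top, axes as the enclosure's; flush with the rest and looks the same
- ledge_second: the stretch of the ledge from 50 to 70 mm right of its left end, which the sweep passes over; origin 30 mm below the middle of its top; flush with the rest and looks the same
- key (a joint): grey ribbed metal release key in the notch, 42 mm long (along y), 46 mm deep: slides straight down, 0 = up (top 7 mm below the ledge top), 0.008 m = fully down (15 mm below the ledge top) at a hard stop. Moves against a friction of about 6 N, has no spring, stays where it is left
- vane (a joint): the shutter vane, linked to the key: 0 = hanging over the aperture (shut), about 1.28 rad = swung aside (open), in step with the key
- shutter_tower: small black block 30 x 50 x 70 mm on the far part of the enclosure's deck with a short tube 32 mm in diameter reaching 30 mm from it towards the robot and, on its far face, the aluminium vane (disc 28 mm in diameter on an arm); origin at the centre of its underside on the deck. Not to be touched
- mirror_mount: mirror in a round black mount on a post and a 50 x 75 mm base, about 125 mm tall, loose; origin at the centre of its underside
- lens_mount: lens in a round black mount on a post and a 50 x 75 mm base, about 110 mm tall, loose; origin at the centre of its underside
- spare_post: bare steel post, 25 mm diameter, 75 mm tall, standing upright, loose; origin at the centre of its underside
- post_collar: black ring lying flat, 40 mm outside diameter, 12 mm high, loose; origin at the centre of its underside
- ball_driver: hand driver with a black handle, 170 mm long, lying on the table, loose; its origin is under its length, its x axis points along it to the tip
- lens_cap: black disc, 34 mm diameter, 10 mm high, lying loose on the enclosure's deck; origin at the centre of its underside
- clamp_fork: black flat fork, about 80 x 30 x 10 mm, lying on the table, loose; origin at the centre of its underside, x axis towards its two tines

How it is judged (in metres and radians):
On the way, in this order (a step that is already met when the one before it is completed fails the run):
1. a fingertip touches the ledge at its left end (contact force between the fingers and ledge_start above 0.3 N).
2. the fingertip touches the ledge further right, before the notch (contact force between the fingers and ledge_second above 0.3 N).
3. the key is pressed fully down (value of joint key above 0.0065 m), for 0.1 s.
At the end, for the whole second after the job is handed in: the key is down by more than 6.5 of its 8 mm, the vane is swung aside by more than 1.0 rad and is at rest (value of joint key above 0.0065 m and value of joint vane above 1 rad and velocity of joint vane between -0.1 and 0.1 rad/s); the robot touches nothing.
It fails at once if the shutter is touched (contact force between any of the fingers, the arm and shutter_tower above 0.3 N).
It fails at once if one of the loose things is moved or picked up (by more than 20 mm) (distance of any of mirror_mount, lens_mount, spare_post, post_collar, ball_driver, lens_cap, clamp_fork from where it was at the start of the episode above 0.02 m).
It also fails if it takes over 58 s, if anything falls off the work surface, if the arm or the gripper's body presses on something with over 40 N, if the wrist force passes 120 N, or if a joint passes its speed limit or range.

## Robot

A 6-joint arm with a two-finger parallel gripper is mounted at the origin on the work surface. World frame = base frame: x ahead of the robot, y to its left, z up, the work surface at z = 0. Lengths are in mm, angles in rad, forces in N, time in s.
With the tool pointing down it reaches from about 350 to 975 mm from the base axis. Payload 7.1 kg.
Tool frame: the origin (TCP) lies midway between the tips of the shut fingers; the grasp point (between the pads) lies behind it (r.hold_point_z is the z of the grasp point in the tool frame, in mm); z points along the fingers, y is the direction in which the jaws open and shut (so a half turn about z gives the same grasp; the last joint's range is limited). The gripper opens to 88 mm and grips with 3 to 60 N. Pads are 20 mm wide; open, the fingers measure 115 mm over their backs; the gripper's body (75 mm by 178 mm) begins 61 mm behind the grasp point.
Start: joints at [1.234, 0.423, 1.63, -0, 1.089, -0.019], TCP at [195.266, 593.696, 191.475] pointing down, gripper open.
Joint ranges: [-3, 3], [-0.9, 2.11], [0.09, 2.58], [-1.31, 4.45], [0.11, 2.69], [-2.54, 2.54]. Speed limits (rad/s): [2.39, 2.39, 3.01, 3.14, 3.14, 3.14].

## Interface

Orientations are given as a unit quaternion [w, x, y, z].
In Python, from workcell import r, cams gives the robot as it stands.
- The arm moves only by the tool send_rows, never from a script. Its argument "rows" is a list of rows, each a list of 3 entries, a list of its own where there are three numbers: the shift along the world's x, y, z in mm, then the turn about the world's z in degrees, then the finger opening in mm, from 0 to 87.8. In form: [[[dx, dy, dz], roll, claw], ...]. A call has exactly 10 rows; each row shifts and turns the commanded pose from where the row before left it; what a row does not reach is not made up. A row lasts 1/10 s, in which the tool goes at most 50 mm and 8.59 degrees, less where a joint would pass 70% of its speed; a pose out of reach is approached as far as the arm can. A call with a gripper value outside its range is refused whole. The fingers move at their own pace and stop on an object; "force" is the grip in N (left out, the last holds). Time passes only in rows, so rows that do not move let the fingers close, or fill a call up. It gives the time, the measured TCP pose, the force and the opening at its end, in the units of the state.
- r.read_state(): the state, without advancing time (a new reading comes with each control period).
- cams.grab_frame(name): name is "side" or "top" or "wrist"; returns a dict with "pixels" (384x512x3 uint8, red, green, blue), "z_map" (384x512 float32, mm along the optical axis (not along the pixel's ray), 0 where there is no reading), "K" (3x3 intrinsics, pixels), "dist_coeffs" ([k1, k2, p1, p2, k3] as OpenCV has them; the pictures are not rectified), "T" (4x4, takes a point from camera to world coordinates). Camera axes: x right, y down, z forward; pixel columns grow to the right and rows downward; lengths in mm; the calibration is good to about 2 mm. A picture is of the moment at which its call begins.
- r.close_job(): hands the job in, once; it reports no verdict.
The state is a dict: "t": time; "qpos": joint angles; "dq": joint speeds; "joint_efforts": joint torques, N m; "tcp_pos": TCP position; "orientation": TCP orientation; "contact_force": force on the tool from outside, world axes, zero at the start; "ft_torque": the same for the moment, N m; "width": opening from 0.0 (shut) to 1.0 (fully open).
Only numpy, scipy, OpenCV 4.12 (cv2) and the standard library are available. Lean on these libraries where they do the work, as an engineer would, in place of code of your own. Each camera call takes 0.05 s, during which the arm holds its last target.

## Working session

There is one attempt and no reset: what is moved stays moved. The work goes in short steps, Python scripts to look and compute and a tool call to move; the robot and the scene stay as the last step left them, time stands still between calls to the robot, and variables do not carry over. Pictures are saved under pics/ and viewed, and the job is handed in when it is done.

Besides the shell and the picture viewer there is one more tool, called after "Emit:" in YAML: its name, and indented under it one key for each argument. send_rows: Moves the arm, as the interface text tells. Its arguments: {"type":"object","properties":{"rows":{"type":"array"},"force":{"type":"number"}},"required":["rows"]}

```bash
ls; mkdir -p pics
cat > h.py <<'E'
import numpy as np, cv2
from workcell import r, cams
def snap(n,f):
    d=cams.grab_frame(n); cv2.imwrite(f'pics/{f}.png',d['pixels'][:,:,::-1]); np.savez(f'pics/{f}.npz',**d); return d
def world(d,u,v,z=None):
    p=cv2.undistortPoints(np.array([[[u,v]]],float),d['K'],d['dist_coeffs'])[0,0]
    T=d['T']; ray=T[:3,:3]@np.array([p[0],p[1],1]); o=T[:3,3]
    s=d['z_map'][int(round(v)),int(round(u))] if z is None else (z-o[2])/ray[2]
    return o+s*ray
E
python3 - <<'E'
from h import *
for n in('side','top','wrist'):
    d=snap(n,n+'0'); print(n,d['T'].round(2).tolist())
print(r.read_state(), r.hold_point_z)
E
```

```text
pics
side [[0.39, -0.59, 0.71, -676.13], [-0.92, -0.23, 0.31, -518.96], [-0.02, -0.78, -0.63, 1188.59], [0.0, 0.0, 0.0, 1.0]]
top [[0.02, -0.99, 0.12, 411.45], [-1.0, -0.02, 0.01, -9.13], [-0.01, -0.12, -0.99, 1397.34], [0.0, 0.0, 0.0, 1.0]]
wrist [[0.31, 0.91, 0.26, 124.74], [0.95, -0.3, -0.09, 616.48], [-0.0, 0.27, -0.96, 384.25], [0.0, 0.0, 0.0, 1.0]]
{'t': 0.15, 'qpos': array([ 1.23401358e+00,  4.23651691e-01,  1.63048495e+00,  1.98810836e-05,
        1.08862547e+00, -1.89667539e-02]), 'dq': array([-0.00169357, -0.00107476, -0.00351599, -0.00266715, -0.00033638,
       -0.0009768 ]), 'joint_efforts': array([-1.05356341e-04, -5.44982386e+01, -2.73918110e+01,  6.44162879e-02,
        2.04931945e-02, -6.00392900e-05]), 'tcp_pos': array([195.10502219, 593.27944625, 190.90039135]), 'orientation': array([-1.12126767e-04,  1.58244585e-01,  9.87399772e-01, -5.73946529e-04]), 'contact_force': array([0.21497006, 0.13732777, 0.0395671 ]), 'ft_torque': array([-0.04761529, -0.03247358,  0.01213314]), 'width': 0.9999592666967989} -18.700000000000003
```

View pics/top0.png

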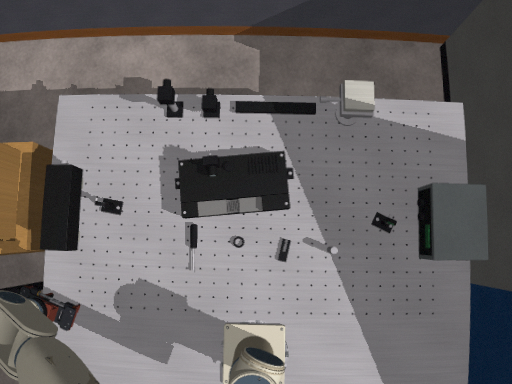

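View pics/side0.png

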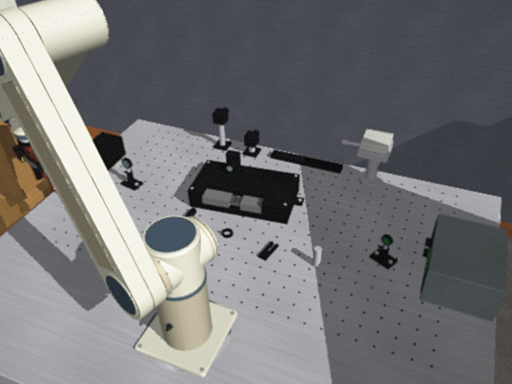

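Run:
```python
from h import *
d=cv2.imread('pics/top0.png')[140:280,165:345]
d=cv2.resize(d,None,fx=4.4,fy=4.2,interpolation=cv2.INTER_CUBIC)
d=np.clip(d*1.6,0,255).astype('uint8')
cv2.imwrite('pics/topc.png',d)
d=cv2.imread('pics/side0.png')[140:280,165:345]
d=cv2.resize(d,None,fx=4.4,fy=4.2,interpolation=cv2.INTER_CUBIC)
cv2.imwrite('pics/sidec.png',np.clip(d*1.6,0,255).astype('uint8'))
```

```text
(no output)
```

View pics/topc.png

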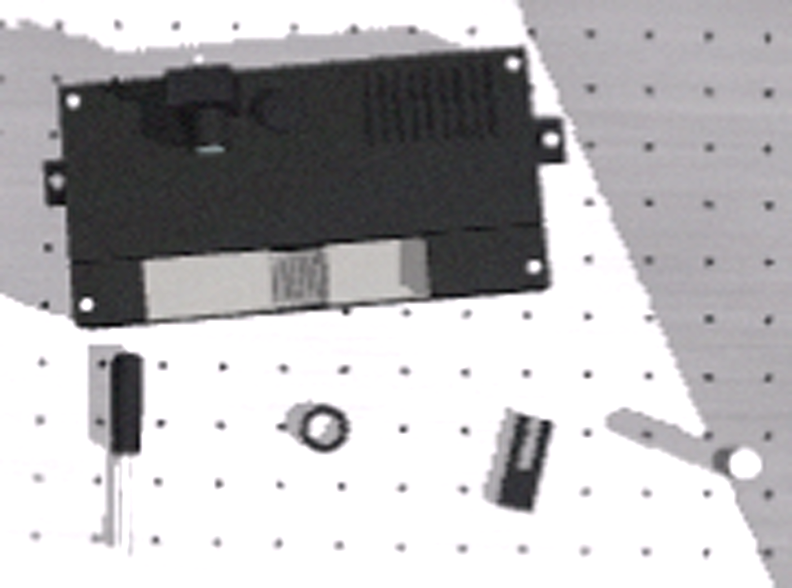

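View pics/sidec.png

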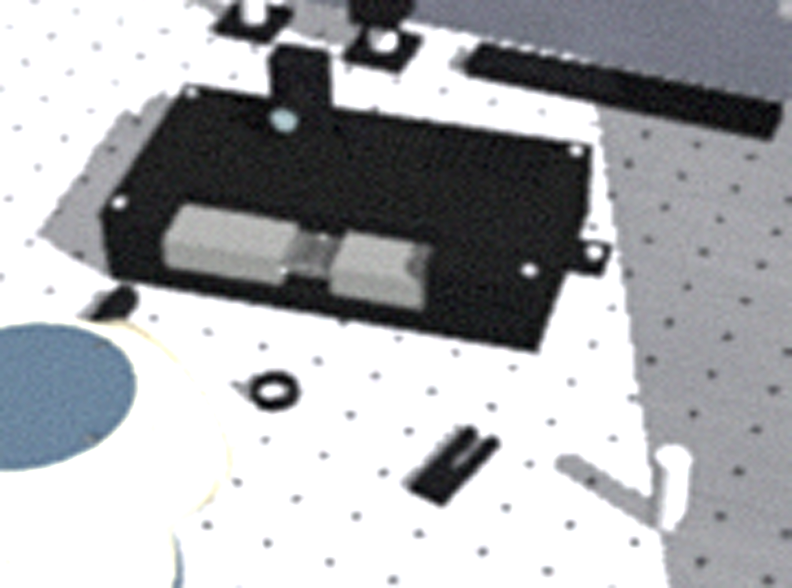

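Run:
```python
from h import *
d=dict(np.load('pics/top0.npz'))
def P(cx,cy,z): return world(d,165+cx/4.4-.4,140+cy/4.2-.4,z)
c=[P(60,88,80),P(522,48,80),P(550,288,80),P(78,326,80)]
# model: enclosure local corners
m=np.array([[100,180],[100,-195],[-100,-195],[-100,180]],float)
w=np.array(c)[:,:2]
mc,wc=m.mean(0),w.mean(0)
U,S,V=np.linalg.svd((m-mc).T@(w-wc)); R=(U@V).T
t=wc-R@mc; print('yaw',np.degrees(np.arctan2(R[1,0],R[0,0])),'t',t, 'resid',(w-(m@R.T+t)).round(1).tolist())
for n,cx,cy in(('LB',145,262),('LF',147,318),('RF',430,296),('RB',427,238),('NLb',272,252),('NLf',273,308),('NRb',328,247),('NRf',330,302)):
    p=P(cx,cy,60); q=R.T@(p[:2]-t); print(n,p.round(1),'local',q.round(1),'depthpt',world(d,165+cx/4.4,140+cy/4.2).round(1))
for cx,cy in((200,290),(300,280),(380,275),(300,200),(250,400)): print(world(d,165+cx/4.4,140+cy/4.2).round(1))
for n,cx,cy,z in (('driver handle top',127,353,20),('ring',323,427,12),('fork',522,460,10),('towertube',208,148,110)): print(n,P(cx,cy,z).round(0))
```

```text
yaw 6.4368434733290885 t [597.31088928  91.18513764] resid [[0.4, -2.2], [-0.5, 3.9], [-1.1, 1.7], [1.2, -3.4]]
LB [534.7 208.   60. ] local [-49.2 123.1] depthpt [533.1 206.2  62.2]
LF [488.1 204.5  60. ] local [-95.9 124.9] depthpt [486.8 203.4  58. ]
RF [511.6 -19.   60. ] local [-97.5 -99.9] depthpt [509.2 -20.3  75.1]
RB [559.8 -15.6  60. ] local [ -49.2 -101.9] depthpt [556.  -16.9  82.4]
NLb [545.4 107.   60. ] local [-49.8  21.5] depthpt [545.4 106.7  46.3]
NLf [498.8 104.7  60. ] local [-96.4  24.5] depthpt [497.9 104.   52.2]
NRb [550.5  62.7  60. ] local [-49.7 -23.1] depthpt [549.6  61.4  55.8]
NRf [504.8  59.8  60. ] local [-95.4 -20.8] depthpt [504.5  59.1  45.4]
[510.6 161.1  64.8]
[521.8  83.1  52.7]
[527.   19.5  58. ]
[585.5  83.3  79.3]
[421.6 124.9  -0.7]
driver handle top [460. 226.  20.]
ring [401.  65.  12.]
fork [377. -97.  10.]
towertube [624. 155. 110.]
```

Emit:
send_rows:
  rows:
    - [[16, -20, 0], 1.2, 0]
    - [[16, -20, 0], 1.2, 0]
    - [[16, -20, 0], 1.2, 0]
    - [[16, -20, 0], 1.2, 0]
    - [[16, -20, 0], 1.2, 0]
    - [[16, -20, 0], 1.2, 0]
    - [[16, -20, 0], 1.2, 0]
    - [[16, -20, 0], 1.2, 0]
    - [[16, -20, 0], 1.2, 0]
    - [[16, -20, 0], 1.2, 0]
  force: 30

```text
t: 1.15
tcp_pos: [355.7, 392.7, 191.3]
orientation: [-0.0, 0.054, 0.999, -0.0]
contact_force: [0.0, 0.6, 0.1]
width: 0.131
```

Emit:
send_rows:
  rows:
    - [[16, -20, 0], 1.2, 0]
    - [[16, -20, 0], 1.2, 0]
    - [[16, -20, 0], 1.2, 0]
    - [[16, -20, 0], 1.2, 0]
    - [[16, -20, 0], 1.2, 0]
    - [[16, -20, 0], 1.2, 0]
    - [[16, -20, 0], 1.2, 0]
    - [[16, -20, 0], 1.2, 0]
    - [[14, -20, 0], 1.2, 0]
    - [[14, -20, 0], 1.8, 0]

```text
t: 2.15
tcp_pos: [511.6, 192.7, 191.3]
orientation: [-0.0, -0.056, 0.998, -0.0]
contact_force: [0.9, 0.4, 0.2]
width: 0.004
```

Run:
```python
from h import *
d=snap('wrist','w1'); d=snap('side','s1'); s=r.read_state(); print(s['t'],s['tcp_pos'],s['orientation'],s['contact_force'],s['width'],s['qpos'])
w,x,y,z=s['orientation']; print('yaw tool y',np.degrees(np.arctan2(1-2*(x*x+z*z),2*(x*y-w*z))))
```

```text
2.25 [512.43781678 191.84698092 191.30650842] [ 9.12344132e-05 -5.47802214e-02  9.98498407e-01 -2.22034005e-04] [-0.44406548 -0.64164169 -0.40095777] 0.009050543065659456 [ 3.36775380e-01  3.09719010e-01  1.80315287e+00 -5.57197819e-04
  1.02866914e+00 -1.34334878e+00]
yaw tool y 96.28049293864795
```

View pics/w1.png

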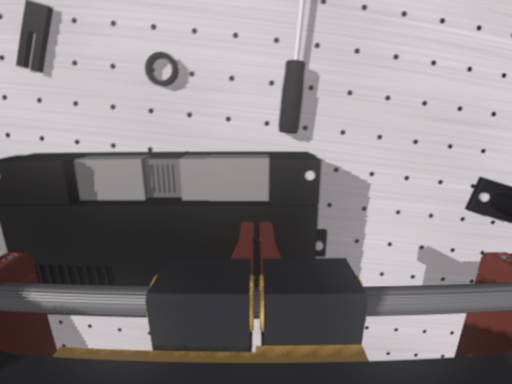

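Run:
```python
from h import *
d=dict(np.load('pics/w1.npz'))
c=d['pixels'][130:280,60:330,::-1]; cv2.imwrite('pics/w1c.png',np.clip(cv2.resize(c,None,fx=2.9,fy=2.9,interpolation=cv2.INTER_CUBIC)*1.5,0,255))
```

```text
[ WARN:0@0.683] global loadsave.cpp:1063 imwrite_ Unsupported depth image for selected encoder is fallbacked to CV_8U.
```

View pics/w1c.png

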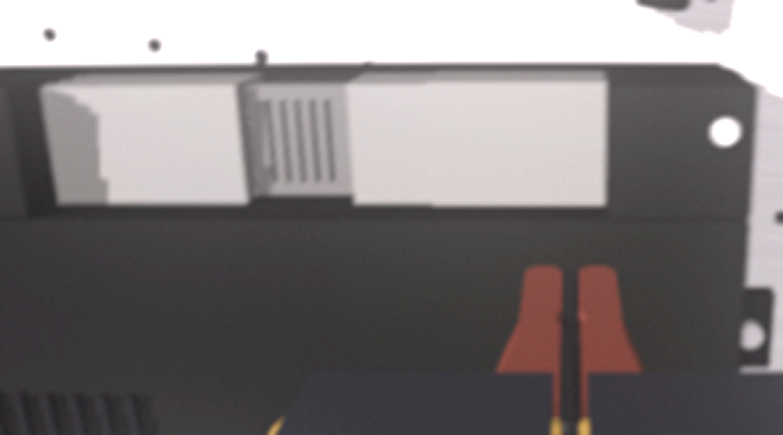

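Run:
```python
from h import *
d=dict(np.load('pics/w1.npz'))
print(d['T'][:3,3])
for n,cx,cy in(('LF',607,84),('LB',606,205),('RF',42,86),('RB',57,204),('NLf',350,84),('NLb',353,204),('NRf',238,84),('NRb',247,204)):
    print(n,world(d,60+cx/2.9,130+cy/2.9,60).round(1))
for cx,cy in ((300,150),(450,150),(450,260),(150,150),(545,275),(600,275),(505,360),(630,360)): print(cx,world(d,60+cx/2.9,130+cy/2.9).round(1))
```

```text
[437.99935189 184.02313653 384.76138675]
LF [487.9 204.2  60. ]
LB [536.7 209.9  60. ]
RF [512.9 -18.7  60. ]
RB [561.9 -15.   60. ]
NLf [499.  104.9  60. ]
NLb [547.8 108.2  60. ]
NRf [503.7  60.9  60. ]
NRb [552.7  64.9  60. ]
300 [529.8  83.7  52.1]
450 [520.7 145.8  60.9]
450 [559.1 151.3  80.7]
150 [534.   25.8  61.4]
545 [501.6 186.3 227.6]
600 [500.2 197.1 228.2]
505 [501.8 180.9 264.4]
630 [500.3 200.8 263.1]
```

Emit:
send_rows:
  rows:
    - [[1, -1, -20], 0, 0]
    - [[1, 0, -20], 0, 0]
    - [[0, 0, -20], 0, 0]
    - [[0, 0, -20], 0, 0]
    - [[0, 0, -20], 0, 0]
    - [[0, 0, -12], 0, 0]
    - [[0, 0, -8], 0, 0]
    - [[0, 0, -4], 0, 0]
    - [[0, 0, 0], 0, 0]
    - [[0, 0, 0], 0, 0]

```text
t: 3.25
tcp_pos: [513.7, 192.9, 68.1]
orientation: [0.0, -0.056, 0.998, 0.0]
contact_force: [0.3, 0.6, -0.3]
width: 0.002
```

Run:
```python
from h import *
d=snap('wrist','w2'); s=r.read_state(); print(s['t'],s['tcp_pos'],s['orientation'],s['contact_force'],s['width'])
c=d['pixels'][130:280,60:330,::-1]; cv2.imwrite('pics/w2c.png',cv2.resize(c,None,fx=2.9,fy=2.9,interpolation=cv2.INTER_CUBIC))
```

```text
3.3 [513.8084645  192.91198335  68.18873953] [ 6.20426729e-04 -5.57213408e-02  9.98446150e-01  1.81076633e-04] [ 0.75086714 -0.97985838 -0.42948692] 0.004818601308564138
```

View pics/w2.png

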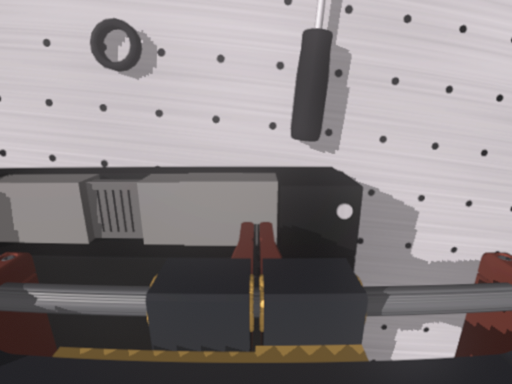

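Emit:
send_rows:
  rows:
    - [[1, -5, 0], 0, 0]
    - [[0, 0, -2], 0, 0]
    - [[0, 0, -2], 0, 0]
    - [[0, 0, -1], 0, 0]
    - [[0, 0, -1], 0, 0]
    - [[0, 0, 0], 0, 0]
    - [[0, 0, 0], 0, 0]
    - [[0, 0, 0], 0, 0]
    - [[0, 0, 0], 0, 0]
    - [[0, 0, 0], 0, 0]

```text
t: 4.3
tcp_pos: [514.3, 187.7, 61.5]
orientation: [0.0, -0.056, 0.998, -0.0]
contact_force: [0.4, 0.5, 0.2]
width: 0.009
```

Emit:
send_rows:
  rows:
    - [[0, 0, -1], 0, 0]
    - [[0, 0, 0], 0, 0]
    - [[0, 0, 0], 0, 0]
    - [[0, 0, -0.5], 0, 0]
    - [[0, 0, 0], 0, 0]
    - [[0, 0, 0], 0, 0]
    - [[0, 0, -0.5], 0, 0]
    - [[0, 0, 0], 0, 0]
    - [[0, 0, 0], 0, 0]
    - [[0, 0, 0], 0, 0]

```text
t: 5.3
tcp_pos: [514.3, 187.7, 59.5]
orientation: [0.0, -0.056, 0.998, 0.0]
contact_force: [-0.2, 0.1, -0.7]
width: 0.004
```

Emit:
send_rows:
  rows:
    - [[0, 0, -0.5], 0, 0]
    - [[0, 0, 0], 0, 0]
    - [[0, 0, 0], 0, 0]
    - [[0, 0, 0], 0, 0]
    - [[0, 0, 0], 0, 0]
    - [[0, 0, 0], 0, 0]
    - [[0, 0, 0], 0, 0]
    - [[0, 0, 0], 0, 0]
    - [[0, 0, 0], 0, 0]
    - [[0, 0, 0], 0, 0]

```text
t: 6.3
tcp_pos: [514.3, 187.7, 59.0]
orientation: [-0.0, -0.056, 0.998, -0.0]
contact_force: [-0.5, -0.6, -0.3]
width: 0.007
```

Emit:
send_rows:
  rows:
    - [[0, 0, -0.5], 0, 0]
    - [[0, 0, 0], 0, 0]
    - [[0, 0, 0], 0, 0]
    - [[0, 0, -0.5], 0, 0]
    - [[0, 0, 0], 0, 0]
    - [[0, 0, 0], 0, 0]
    - [[0, 0, 0], 0, 0]
    - [[0, 0, 0], 0, 0]
    - [[0, 0, 0], 0, 0]
    - [[0, 0, 0], 0, 0]

```text
t: 7.3
tcp_pos: [514.3, 187.7, 58.0]
orientation: [0.0, -0.056, 0.998, 0.0]
contact_force: [-0.1, -0.6, -0.1]
width: 0.006
```

Run:
```python
from h import *
d=snap('side','s3'); s=r.read_state(); print(s['t'],s['tcp_pos'],s['contact_force'])
c=d['pixels'][130:260,150:330,::-1]; cv2.imwrite('pics/s3c.png',cv2.resize(c,None,fx=4.4,fy=4.4,interpolation=cv2.INTER_CUBIC))
```

```text
7.35 [514.26785149 187.69178742  57.97417997] [-0.45704795 -0.68877742 -0.61070772]
```

View pics/s3c.png

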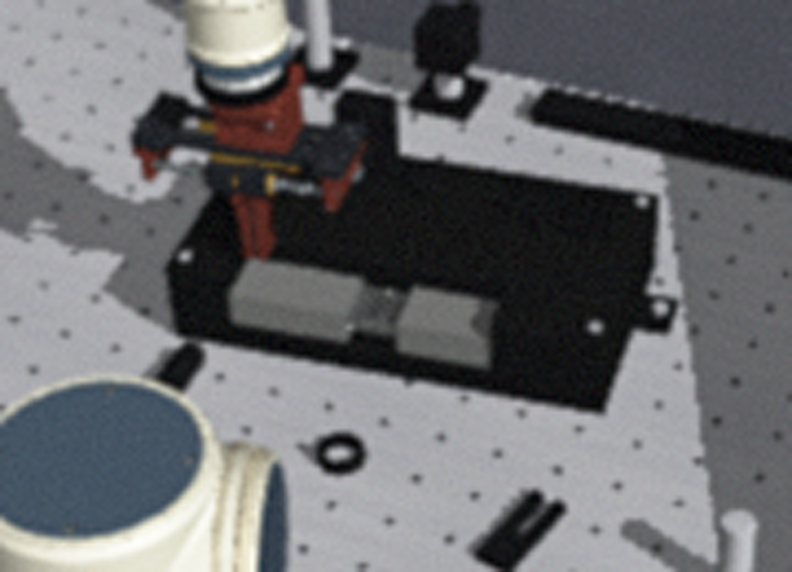

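Run:
```python
from h import *
def proj(d,p):
    M=np.linalg.inv(d['T']); return cv2.projectPoints(np.array([p],float),cv2.Rodrigues(M[:3,:3])[0],M[:3,3],d['K'],d['dist_coeffs'])[0].ravel()
s3=dict(np.load('pics/s3.npz')); w2=dict(np.load('pics/w2.npz'))
p=proj(s3,[514.3,187.7,58]); print('side',p,(p-[150,130])*4.4)
print('wrist',proj(w2,[513.8,192.9,68.2]))
for p in((514,188,60),(538,209.9,60),(488,204,60),(562,-15,60),(513,-19,60)):
    q=proj(s3,p); print(p,(q-[150,130])*4.4)
for n,cx,cy in(('tip',257,250),('tip2',262,235),('ledge',300,290),('ledge2',440,310),('deck',400,200)):
    print(n,world(s3,150+cx/4.4,130+cy/4.4).round(1))
print(w2['z_map'][200:260:4,245]); 
for v in range(200,262,6): print(v,world(w2,245,v).round(1),world(w2,270,v).round(1))
```

```text
side [209.98971026 193.64741207] [263.95472512 280.04861309]
wrist [256.93982407 219.71391028]
(514, 188, 60) [263.27826886 278.33434111]
(538, 209.9, 60) [253.04318805 255.52179713]
(488, 204, 60) [231.77476851 292.50841508]
(562, -15, 60) [510.34976115 300.70604052]
(513, -19, 60) [492.37751441 338.48615242]
tip [503.9 185.1  98.8]
tip2 [505.3 179.8 114.9]
ledge [509.2 151.4  62.1]
ledge2 [532.9  35.5  57.4]
deck [635.5 116.5  75.3]
[210.06496 212.01186 212.37581 213.43764 213.76028 214.2336  169.40637
 164.72998 158.60199 153.89003 149.47688 143.38402 140.20982 135.51643
 132.54663]
200 [502.5 183.   60.7] [500.3 200.9  61.4]
206 [507.3 183.4  60. ] [504.9 201.4  61.3]
212 [511.9 183.9  59.9] [509.5 202.   61. ]
218 [516.4 184.4  60.5] [514.6 202.7  59.8]
224 [503.7 184.7 103.4] [502.5 199.3 102.4]
230 [503.6 185.  112.6] [502.3 198.8 111.9]
236 [504.  185.3 119.6] [501.7 198.3 121.4]
242 [503.8 185.6 127.4] [502.7 198.2 126.6]
248 [503.8 185.8 133.8] [501.7 197.7 135.4]
254 [504.2 186.1 139.1] [501.9 197.4 141.3]
260 [481.7 185.6 185.6] [481.1 192.8 185.2]
```

```bash
python3 - <<'E'
from h import *
s3=dict(np.load('pics/s3.npz'))
for cx,cy in((332,208),(340,190),(150,175),(145,155),(360,150),(230,185),(270,190),(257,240),(255,255),(250,225)):
    print(cx,cy,world(s3,150+cx/4.4,130+cy/4.4).round(1))
E
python3 - <<'E'
from h import *
d=snap('wrist','w3'); 
for v in range(190,262,6): print(v,world(d,245,v).round(1),world(d,270,v).round(1))
for u in (228,235,240,245,250,256,262,268,274,280): print(u,world(d,u,228).round(1))
c=d['pixels'][170:290,160:340,::-1]; cv2.imwrite('pics/w3c.png',cv2.resize(c,None,fx=4.4,fy=4.4,interpolation=cv2.INTER_CUBIC))
E
```

```text
332 208 [489.9 105.3 174.6]
340 190 [509.9 107.7 177.5]
150 175 [474.1 258.2 176.6]
145 155 [467.  255.4 201.9]
360 150 [631.  149.7 122.9]
230 185 [484.4 191.8 177.4]
270 190 [488.4 158.3 178.8]
257 240 [501.3 182.6 111.9]
255 255 [504.5 187.9  92.2]
250 225 [501.3 187.6 126.1]
190 [493.  177.1  60.2] [491.1 194.   60.2]
196 [497.3 177.5  60.1] [495.2 194.5  60.5]
202 [501.7 178.   59.8] [499.8 195.1  59.7]
208 [505.8 178.4  60.3] [503.7 195.6  60.8]
214 [510.1 178.8  60.6] [508.3 196.2  60.2]
220 [514.5 179.3  60.8] [512.9 196.8  59.8]
226 [504.7 179.6  95.4] [502.9 193.9  96. ]
232 [504.8 179.9 103.8] [502.9 193.5 104.6]
238 [504.1 180.2 113.1] [502.9 193.1 112.6]
244 [504.  180.5 120.3] [502.9 192.8 119.7]
250 [503.8 180.7 127.1] [502.4 192.4 127.2]
256 [504.2 180.9 132.3] [503.8 192.4 130.6]
228 [522.4 167.9  59.5]
235 [521.5 172.9  60.2]
240 [520.8 176.4  61. ]
245 [504.8 179.7  98.3]
250 [504.2 182.5  99. ]
256 [505.2 186.   95.5]
262 [503.3 189.2  99.2]
268 [503.  192.6  98.9]
274 [518.8 200.4  59.4]
280 [518.  204.5  60.1]
```

View pics/w3c.png

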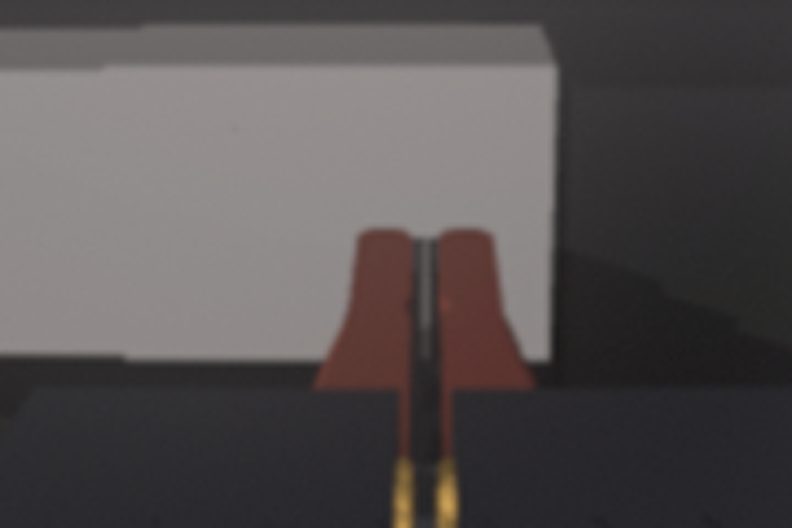

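The visible fingertips sit about 34 mm above the reported TCP: the tip is at z≈93 and the reading is 58. That explains why I felt no contact. I'll keep going down, watching the force.

Emit:
send_rows:
  rows:
    - [[0, 0, -4], 0, 0]
    - [[0, 0, -4], 0, 0]
    - [[0, 0, -4], 0, 0]
    - [[0, 0, -4], 0, 0]
    - [[0, 0, -4], 0, 0]
    - [[0, 0, -3], 0, 0]
    - [[0, 0, -1], 0, 0]
    - [[0, 0, 0], 0, 0]
    - [[0, 0, 0], 0, 0]
    - [[0, 0, 0], 0, 0]

```text
t: 8.4
tcp_pos: [514.4, 187.7, 34.2]
orientation: [0.0, -0.056, 0.998, 0.0]
contact_force: [0.4, -0.3, -1.0]
width: 0.007
```

Run:
```python
from h import *
d=snap('wrist','w4'); print(r.read_state()['tcp_pos'],r.read_state()['contact_force'])
for v in range(204,250,4): print(v,world(d,245,v).round(1),world(d,270,v).round(1))
c=d['pixels'][170:290,160:340,::-1]; cv2.imwrite('pics/w4c.png',cv2.resize(c,None,fx=4.4,fy=4.4,interpolation=cv2.INTER_CUBIC))
```

```text
[514.39847089 187.72251096  34.15059342] [-0.14848876  0.41588718  0.57457535]
204 [495.4 178.3  59.8] [493.3 193.2  61.1]
208 [497.9 178.5  60. ] [496.  193.5  60.8]
212 [500.8 178.8  59.2] [498.6 193.9  60.7]
216 [503.1 179.   59.9] [500.8 194.1  61.6]
220 [505.4 179.3  60.6] [504.3 194.7  59.1]
224 [504.5 179.5  69.4] [502.7 194.   69.7]
228 [504.3 179.8  75.8] [502.9 193.8  75.4]
232 [440.6 179.1 227.6] [503.5 193.6  79.7]
236 [504.3 180.2  86.7] [503.5 193.4  85.1]
240 [504.4 180.4  91.4] [503.3 193.1  90.6]
244 [504.7 180.5  95.4] [503.1 192.9  95.7]
248 [504.6 180.7  99.9] [503.1 192.7 100.1]
```

View pics/w4c.png

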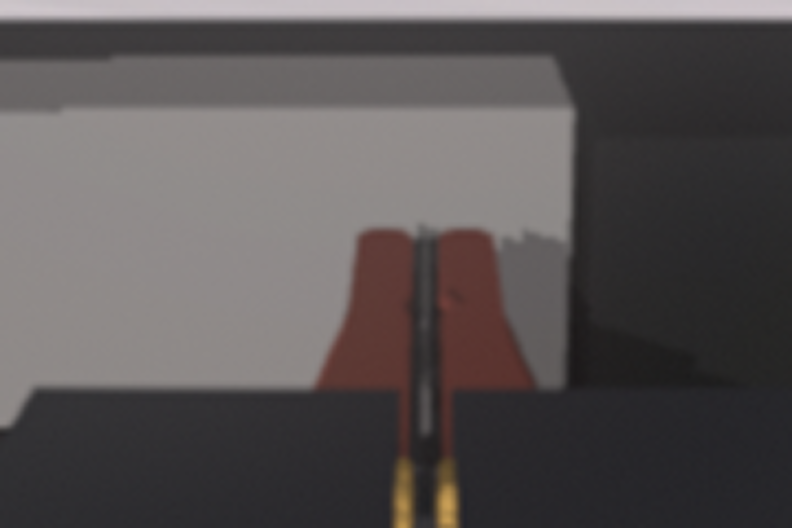

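Emit:
send_rows:
  rows:
    - [[0, 0, -1], 0, 0]
    - [[0, 0, -1], 0, 0]
    - [[0, 0, -1], 0, 0]
    - [[0, 0, -1], 0, 0]
    - [[0, 0, -1], 0, 0]
    - [[0, 0, 0], 0, 0]
    - [[0, 0, 0], 0, 0]
    - [[0, 0, 0], 0, 0]
    - [[0, 0, 0], 0, 0]
    - [[0, 0, 0], 0, 0]

```text
t: 9.45
tcp_pos: [514.3, 187.7, 29.2]
orientation: [0.0, -0.056, 0.998, -0.0]
contact_force: [-0.7, -0.3, 5.8]
width: 0.003
```

Emit:
send_rows:
  rows:
    - [[0, 0, -0.5], 0, 0]
    - [[0, 0, 0], 0, 0]
    - [[0, 0, -0.5], 0, 0]
    - [[0, 0, 0], 0, 0]
    - [[0, 0, 0], 0, 0]
    - [[0, 0, 0], 0, 0]
    - [[0, 0, 0], 0, 0]
    - [[0, 0, 0], 0, 0]
    - [[0, 0, 0], 0, 0]
    - [[0, 0, 0], 0, 0]

```text
t: 10.45
tcp_pos: [514.3, 187.7, 29.1]
orientation: [0.0, -0.056, 0.998, 0.0]
contact_force: [-4.5, -0.6, 15.9]
width: 0.001
```

Emit:
send_rows:
  rows:
    - [[0, 0, 0.8], 0, 0]
    - [[0, 0, 0], 0, 0]
    - [[0.45, -4, 0], 0, 0]
    - [[0.45, -4, 0], 0, 0]
    - [[0.45, -4, 0], 0, 0]
    - [[0.45, -4, 0], 0, 0]
    - [[0.45, -4, 0], 0, 0]
    - [[0.45, -4, 0], 0, 0]
    - [[0.45, -4, 0], 0, 0]
    - [[0.45, -4, 0], 0, 0]

```text
t: 11.45
tcp_pos: [518.9, 156.3, 29.2]
orientation: [0.001, -0.056, 0.998, 0.001]
contact_force: [-0.2, 4.7, 5.4]
width: 0.003
```

Emit:
send_rows:
  rows:
    - [[0.45, -4, 0], 0, 0]
    - [[0.45, -4, 0], 0, 0]
    - [[0.45, -4, 0], 0, 0]
    - [[0, 0, 0], 0, 0]
    - [[0, 0, 0], 0, 0]
    - [[0, 0, 0], 0, 0]
    - [[0, 0, 0], 0, 0]
    - [[0, 0, 0], 0, 0]
    - [[0, 0, 0], 0, 0]
    - [[0, 0, 0], 0, 0]

```text
t: 12.45
tcp_pos: [520.2, 143.8, 29.2]
orientation: [0.001, -0.056, 0.998, 0.0]
contact_force: [1.0, 0.3, 5.8]
width: 0.004
```

Emit:
send_rows:
  rows:
    - [[0.4, -4, 0], 0, 0]
    - [[0.4, -4, 0], 0, 0]
    - [[0.4, -4, 0], 0, 0]
    - [[0.4, -4, 0], 0, 0]
    - [[0.4, -4, 0], 0, 0]
    - [[0.4, -4, 0], 0, 0]
    - [[0.4, -4, 0], 0, 0]
    - [[0.4, -4, 0], 0, 0]
    - [[0.4, -3, 0], 0, 0]
    - [[0, 0, 0], 0, 0]

```text
t: 13.45
tcp_pos: [523.3, 108.4, 29.0]
orientation: [0.0, -0.056, 0.998, 0.0]
contact_force: [0.0, 1.4, 6.0]
width: 0.005
```

Emit:
send_rows:
  rows:
    - [[0.4, -4, 0], 0, 0]
    - [[0.4, -4, 0], 0, 0]
    - [[0.4, -4, 0], 0, 0]
    - [[0.4, -4, 0], 0, 0]
    - [[0.4, -4, 0], 0, 0]
    - [[0.4, -4, 0], 0, 0]
    - [[0, 0, 0], 0, 0]
    - [[0, 0, 0], 0, 0]
    - [[0, 0, 0], 0, 0]
    - [[0, 0, 0], 0, 0]

```text
t: 14.45
tcp_pos: [525.2, 84.8, 28.8]
orientation: [0.0, -0.056, 0.998, -0.0]
contact_force: [-0.0, 0.1, -0.4]
width: 0.006
```

Run:
```python
from h import *
d=snap('wrist','w5'); print(r.read_state()['tcp_pos'],r.read_state()['contact_force'])
c=d['pixels'][150:300,140:340,::-1]; cv2.imwrite('pics/w5c.png',cv2.resize(c,None,fx=4,fy=4,interpolation=cv2.INTER_CUBIC))
```

```text
[525.23417533  84.85216199  28.79271403] [-0.92011053  0.61559168 -0.42043562]
```

View pics/w5c.png

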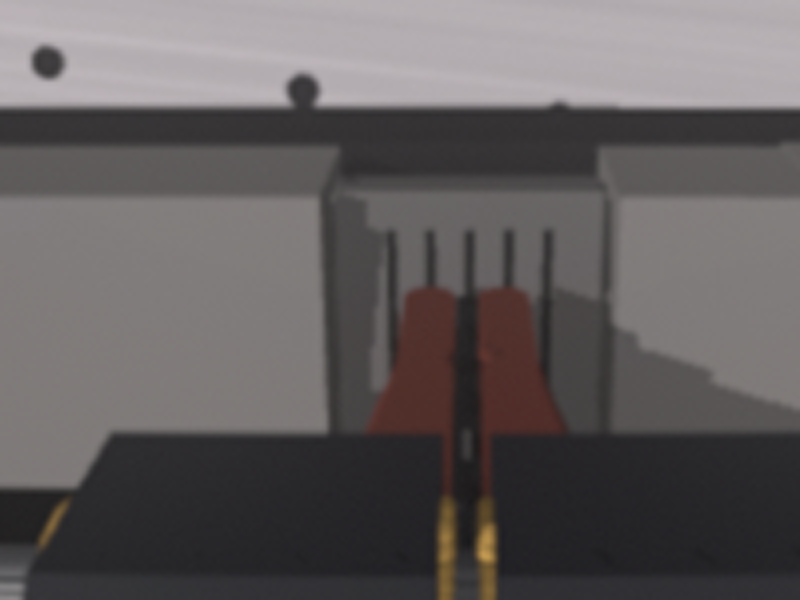

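Emit:
send_rows:
  rows:
    - [[0, 0, -2], 0, 0]
    - [[0, 0, -2], 0, 0]
    - [[0, 0, -2], 0, 0]
    - [[0, 0, -1.5], 0, 0]
    - [[0, 0, -1.5], 0, 0]
    - [[0, 0, -1.5], 0, 0]
    - [[0, 0, -1.5], 0, 0]
    - [[0, 0, 0], 0, 0]
    - [[0, 0, 0], 0, 0]
    - [[0, 0, 0], 0, 0]

```text
t: 15.5
tcp_pos: [525.1, 84.7, 16.8]
orientation: [-0.0, -0.056, 0.998, 0.0]
contact_force: [-0.5, -0.1, 3.3]
width: 0.004
```

Emit:
send_rows:
  rows:
    - [[0, 0, -0.5], 0, 0]
    - [[0, 0, -0.5], 0, 0]
    - [[0, 0, -0.5], 0, 0]
    - [[0, 0, -0.5], 0, 0]
    - [[0, 0, -0.5], 0, 0]
    - [[0, 0, -0.5], 0, 0]
    - [[0, 0, -0.5], 0, 0]
    - [[0, 0, 0], 0, 0]
    - [[0, 0, 0], 0, 0]
    - [[0, 0, 0], 0, 0]

```text
t: 16.5
tcp_pos: [525.2, 84.7, 14.0]
orientation: [0.0, -0.056, 0.998, 0.0]
contact_force: [-3.7, 1.1, 13.1]
width: 0.001
```

Emit:
send_rows:
  rows:
    - [[0, 0, -0.5], 0, 0]
    - [[0, 0, -0.3], 0, 0]
    - [[0, 0, 0], 0, 0]
    - [[0, 0, 0], 0, 0]
    - [[0, 0, 0], 0, 0]
    - [[0, 0, 0], 0, 0]
    - [[0, 0, 0], 0, 0]
    - [[0, 0, 0], 0, 0]
    - [[0, 0, 0], 0, 0]
    - [[0, 0, 0], 0, 0]

```text
t: 17.5
tcp_pos: [525.3, 84.8, 14.0]
orientation: [0.0, -0.056, 0.998, 0.0]
contact_force: [-5.6, -0.1, 21.7]
width: 0.006
```

Emit:
send_rows:
  rows:
    - [[0, 0, 2], 0, 0]
    - [[0, 0, 4], 0, 0]
    - [[0, 0, 8], 0, 0]
    - [[0, 0, 12], 0, 0]
    - [[0, 0, 15], 0, 0]
    - [[0, 0, 15], 0, 0]
    - [[0, 0, 20], 0, 0]
    - [[0, 0, 20], 0, 0]
    - [[0, 0, 20], 0, 0]
    - [[0, 0, 10], 0, 0]

```text
t: 18.5
tcp_pos: [526.2, 84.8, 140.8]
orientation: [0.002, -0.056, 0.998, 0.0]
contact_force: [0.2, -0.7, 0.5]
width: 0.008
```

Emit:
send_rows:
  rows:
    - [[-10, 0, 0], 0, 0]
    - [[-10, 0, 0], 0, 0]
    - [[-10, 0, 0], 0, 0]
    - [[-10, 0, 0], 0, 0]
    - [[-10, 0, 0], 0, 0]
    - [[-5, 0, 0], 0, 0]
    - [[0, 0, 0], 0, 0]
    - [[0, 0, 0], 0, 0]
    - [[0, 0, 0], 0, 0]
    - [[0, 0, 0], 0, 0]

```text
t: 19.5
tcp_pos: [470.6, 84.7, 138.5]
orientation: [0.0, -0.056, 0.998, 0.0]
contact_force: [0.0, -0.6, -0.1]
width: 0.002
```

Run:
```python
from h import *
d=snap('wrist','w6'); s=snap('side','s6'); t=snap('top','t6'); print(r.read_state()['tcp_pos'],r.read_state()['contact_force'])
a=cv2.resize(d['pixels'][:,:,::-1],(400,300)); b=cv2.resize(s['pixels'][130:250,160:320,::-1],(400,300),interpolation=cv2.INTER_CUBIC)
t=cv2.resize(t['pixels'][140:250,165:311,::-1],(400,300),interpolation=cv2.INTER_CUBIC)
o=cv2.resize(cv2.imread('pics/side0.png')[130:250,160:320],(400,300),interpolation=cv2.INTER_CUBIC)
cv2.imwrite('pics/m6.png',np.clip(np.vstack([np.hstack([a,b]),np.hstack([t,o])]).astype(float)*1.5,0,255).astype('uint8'))
for v in range(140,215,6): print(v,[float(world(d,u,v)[2].round(1)) for u in (200,230,245,260,300)])
```

```text
[470.40150509  84.69677674 138.42913692] [ 0.1025835  -0.30922591 -0.02592035]
140 [0.1, 0.6, -0.6, -1.2, -0.2]
146 [0.4, 0.0, -0.3, -1.1, 0.7]
152 [1.3, 1.1, 0.6, 0.1, -0.6]
158 [0.2, 0.8, 0.5, -0.5, 1.0]
164 [-0.8, 0.5, -1.4, -0.9, 0.1]
170 [0.9, 0.9, 1.2, 0.2, -0.3]
176 [-0.1, 0.4, 0.7, 1.0, 1.0]
182 [1.1, -0.9, 0.6, -0.9, 1.5]
188 [0.4, 1.3, 0.3, 0.1, 0.0]
194 [-0.9, -0.2, -0.7, 1.4, 0.0]
200 [-0.8, -1.0, 0.0, 1.1, 0.9]
206 [20.9, 20.1, 22.1, 20.3, 21.6]
212 [38.7, 39.4, 29.8, 30.9, 37.8]
```

View pics/m6.png

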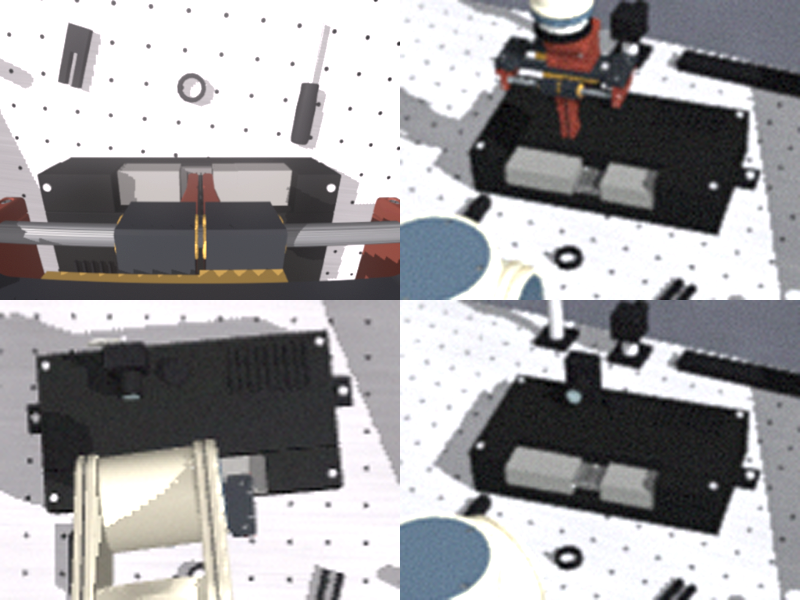

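Emit:
send_rows:
  rows:
    - [[-5, 20, 8], 0, 0]
    - [[-5, 25, 8], 0, 0]
    - [[-5, 25, 8], 0, 0]
    - [[-5, 25, 8], 0, 0]
    - [[-5, 25, 8], 0, 0]
    - [[-5, 25, 5], 0, 0]
    - [[-5, 25, 0], 0, 0]
    - [[0, 25, 0], 0, 0]
    - [[0, 25, 0], 0, 0]
    - [[0, 25, 0], 0, 0]

```text
t: 20.65
tcp_pos: [435.1, 330.8, 183.5]
orientation: [0.0, -0.056, 0.998, -0.0]
contact_force: [0.6, 0.7, -0.2]
width: 0.008
```

Emit:
send_rows:
  rows:
    - [[0, 25, 0], 0, 0]
    - [[0, 25, 0], 0, 0]
    - [[0, 25, 0], 0, 0]
    - [[0, 20, 0], 0, 0]
    - [[0, 10, 0], 0, 0]
    - [[0, 0, 0], 0, 0]
    - [[0, 0, 0], 0, 0]
    - [[0, 0, 0], 0, 0]
    - [[0, 0, 0], 0, 0]
    - [[0, 0, 0], 0, 0]

```text
t: 21.65
tcp_pos: [435.4, 434.1, 183.6]
orientation: [0.0, -0.055, 0.998, -0.0]
contact_force: [0.7, -0.7, -0.2]
width: 0.003
```

Run:
```python
from h import *
s=snap('side','s7'); t=snap('top','t7'); st=r.read_state(); print(st['tcp_pos'],st['contact_force'],abs(st['dq']).max())
R=lambda f,y0,y1,x0,x1: cv2.resize(f[y0:y1,x0:x1],(400,300),interpolation=cv2.INTER_CUBIC)
t0=cv2.imread('pics/top0.png');s0=cv2.imread('pics/side0.png')
m=np.vstack([np.hstack([R(t0,140,250,165,311),R(t['pixels'][:,:,::-1],140,250,165,311)]),np.hstack([R(s0,130,250,160,320),R(s['pixels'][:,:,::-1],130,250,160,320)])])
cv2.imwrite('pics/m7.png',np.clip(m.astype(float)*1.5,0,255).astype('uint8'))
T0=dict(np.load('pics/top0.npz'))
for n,d in(('before',T0),('after',t)):
  z=[world(d,u,v)[2] for u in range(229,238) for v in range(203,210)]; print(n,'key z',np.median(z)); z=[world(d,u,v)[2] for u in range(205,222) for v in range(205,211)]; print('ledge',np.median(z))
```

```text
[435.35833757 434.37586463 183.63127957] [-0.53408565  0.08999389 -0.17242931] 0.002388815494855324
before key z 52.12486566417692
ledge 59.153778344250554
after key z 43.80434696221687
ledge 59.09547322392814
```

View pics/m7.png

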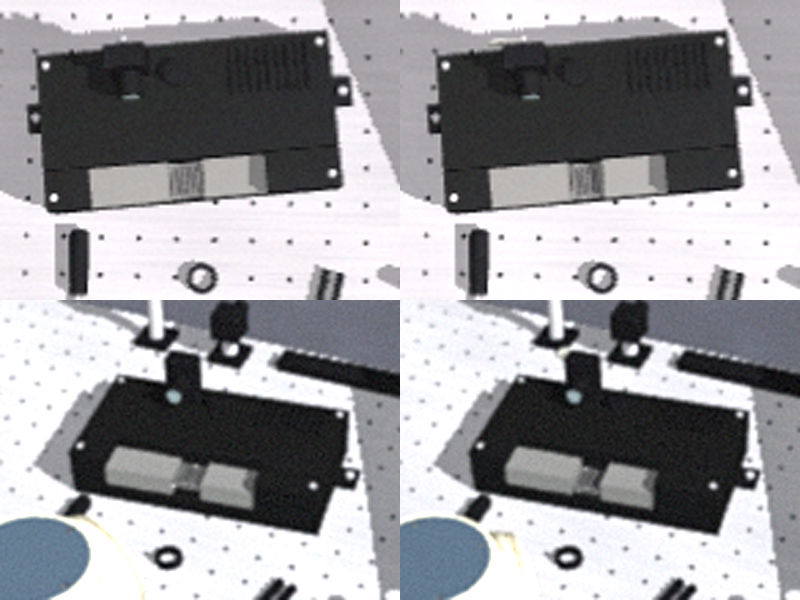

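The key dropped from 52.1 to 43.8 mm, about 8 mm. The top view shows the vane out to the left of the tower, and nothing else has moved.

```bash
python3 -c "
from workcell import r
r.close_job()"
```

```text
the job is handed in; nothing more can be done
```

The key is fully down and stays down, the shutter vane has swung aside, and the job is handed in at about 22 s of the 58 s allowed.

- **Sweep:** I touched the ledge about 19 mm from its left end. I then ran the closed fingertips to the right at about 5–6 N, until the force vanished in the notch, about 124 mm from the left end.
- **Press:** I pushed the key to its hard stop, where the force rose to about 22 N with no further travel. Then I lifted straight up and moved the arm well clear.
- **Last checks:**
    - The top camera's depth shows the key top going from 52.1 to 43.8 mm, about the full 8 mm, with the ledge unchanged at 59.1 mm.
    - The vane shows to the left of the tower in the top view. I judged it by eye and did not measure its angle.
    - The loose things that show in the before and after close-ups of the enclosure look unmoved. I did not check the rest.
    - The force on the tool reads only noise.
- **Disagreement:** The reported TCP lay about 31–34 mm below the real fingertips; the ledge, 60 mm high, was met at a reading of 29 mm. The first descent therefore stopped short, and I corrected it using the wrist camera's depth and the contact force.

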